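# Load the paint shaker: pot into its tapered seat, bung lid in, keeper over

### The job

Load the paint shaker: slide the white tapered pot along the cradle's guide lane, without lifting it, onto the round lift plate over the tapered well, and press it straight down until it sits fully home and level. Then put the blue bung lid into the pot's mouth so that its flange rests all round on the pot's rim, and swing the yellow keeper arm round until it points straight across the lid. Leave the screw jar, the tape measure and the wood block where they are and do not tip the pot over.

Things in the scene. Friction and masses are not known exactly. Their poses are not given: they have to be found in the camera images.
- cradle: Grey fixed block 320 x 112 x 38 mm; deck 38 mm above the bench. Origin: centre of underside; x along it from the lane's open end to the keeper post, y across, z up. An 8 mm guide rod on the deck (top 9 mm above it) forms rails 59 mm apart inside, from x = -0.115 to 0.005, which centre the pot's foot on y = 0, then a horseshoe of 36 mm inner radius round the well. Open at -x.
- well (a point): Centre of the floor of the round tapered well in the cradle's deck, at x = 0.055, y = 0 of the cradle, 6 mm above the bench, 32 mm below the deck; inner radius 28.2 mm at the floor, 35 at the deck (12 degree taper). Axes as the cradle. A round lift plate, radius 26.5 mm, fills the mouth level with the deck; it carries the pot, sinks to the floor under a press of 6 to 8 N and stays down.
- pot: White slippery open tapered pot, 66 mm high, outer radius 27 mm at foot, 41 at rim; mouth inner radius 37; inner floor 5 mm above its underside, radius 23 mm; 0.25 kg. Origin: centre of underside, z up. Starts upright in the lane, 100 to 150 mm from the well. Pressed down (on its inner floor or rim) within 5 mm of the well's centre it centres itself; home, its rim is 34 mm above the deck.
- lid_knob (a point): Grip point on the black round knob (22 mm wide, 32 tall) of the blue bung lid, 0.15 kg: on its axis, 22 mm above the flange's top, 10 below the knob's top, 49 above the lid's underside. Flange 86 mm wide, 5 thick; tapered bung below it 22 deep, radius 36.2 mm at flange, 31.5 at bottom. z: lid's axis. Starts on the bench, knob up. Seated, this point is 93 mm above the pot's underside.
- keeper (a joint): Angle of the yellow keeper arm about its upright post (rad). 0: closed, the arm points from the post to the well's centre, over the flange of the seated lid; it grows as the arm swings clockwise (seen from above) away, up to 2.0. It is stiff and stays where it is left; it has a stop at 0.
- keeper_pivot (a point): Pivot of the keeper on top of its post, at x = 0.135, y = 0 of the cradle, 81 mm above the bench (height of the arm's underside; the seated lid's flange top is at 77 mm). Axes as the cradle.
- keeper_peg (a point): Centre line of the black upright peg on the keeper arm (12 mm diameter, 91 to 121 mm above the bench; this point at 108 mm), 45 mm from the pivot. The yellow arm is 20 mm wide, 10 thick, its end 62 mm from the pivot. Move the peg along its arc to swing the arm. Its x axis points from the arm's end to the pivot.
- screw_jar: Glass jar of screws with red lid, 62 mm diameter, 93 mm tall, bystander. Origin: centre of its underside.
- tape_measure: Yellow tape measure, 37 x 83 x 68 mm, bystander. Origin: centre of its underside.
- wood_block: Pine offcut, 62 x 120 x 38 mm, bystander. Origin: centre of its underside.
Things that resemble listed ones, but are neither listed nor needed, are in the scene too. There is more than one size of the part that bears lid_knob; the job needs the middle-sized.

How it is judged:
By the outcome, as a careful person would: the job done as asked, in the order asked, and still so for the second after the job is handed in, with the robot touching nothing.
It also fails if it takes over 72 s, if anything falls off the work surface, if the arm or the gripper's body presses on something with over 40 N, if the wrist force passes 120 N, or if a joint passes its speed limit or range.

### The arm

A 6-joint arm with a two-finger parallel gripper is mounted at the origin on a cart in front of the work surface, level with it; the furniture and walls round the work are solid. World frame = base frame: x ahead of the robot, y to its left, z up, the work surface at z = 0. Lengths are in m, angles in degrees, forces in N, time in s.
With the tool pointing down it reaches from about 0.375 to 0.9 m from the base axis. Payload 3.1 kg.
Tool frame: the origin (TCP) lies at the very end of the fingers, on their centre line; the grasp point (between the pads) lies bot.grip_point_offset behind it (bot.grip_point_offset is the distance from the TCP to the grasp point, in m); z points along the fingers, y is the line along which they close (so a half turn about z gives the same grasp; the last joint's range is limited). The gripper opens to 87 mm and grips with 3 to 60 N. Pads are 19 mm wide; open, the fingers measure 117 mm over their backs; the gripper's body (75 mm by 190 mm) begins 51 mm behind the grasp point.
Start: joints at [-80.701, 30.224, 82.088, -0, 67.689, -10.227], TCP at [0.209, -0.589, 0.223] pointing down, gripper open.
Joint ranges: [-176.69, 176.69], [-43.24, 126.21], [12.49, 139.97], [-82, 262], [0, 151.66], [-163.58, 163.58]. Speed limits (degrees/s): [159.86, 159.86, 180, 180, 180, 180].

### API

Orientations are given as a 3x3 rotation matrix whose columns are the frame's x, y, z axes.
In Python, from rig import bot, viewer, ticket gives the robot as it stands.
- The arm moves only by the tool servo_tool, never from a script. Its argument "targets" is a list of rows, each an object with "offset": the shift along the tool's x, y, z in m, a list of three; "dr": the turn, a rotation vector about the tool's x, y, z in degrees, a list of three. In form: [{"offset": [x, y, z], "dr": [ax, ay, az]}, ...]. A call has 1 to 20 rows; each row is the pose to reach, as a shift and turn from the pose commanded when the call began, along the tool's axes at that moment; what a row does not reach only later rows make up. A row lasts 1/12 s, in which the tool goes at most 41.7 mm and 7.16 degrees, less where a joint would pass 70% of its speed; a pose out of reach is approached as far as the arm can. A call with a gripper value outside its range is refused whole. "gripper" is the gripper command: -1 is fully open, 1 is shut, values between are in proportion, set as the call begins (left out, the last holds). The fingers move at their own pace and stop on an object; the grip force is fixed at half the most. Time passes only in rows, so rows that repeat a pose let the fingers close. It gives the time, the measured TCP pose, the force, the opening and the grip force at its end, in the units of the state.
- bot.read_state(): the state, without advancing time (a new reading comes with each control period).
- viewer.capture(name): name is "scene" or "top"; returns a dict with "color" (384x512x3 uint8, red, green, blue), "camera_matrix" (3x3 intrinsics, pixels), "R" (3x3) and "t" (3): a world point X has camera coordinates R X + t. Camera axes: x right, y down, z forward; pixel columns grow to the right and rows downward; lengths in m; the calibration is good to about 2 mm. A picture is of the moment at which its call begins. There is no depth.
- ticket.hand_in(): hands the job in; it is judged then, once.
The state is a dict: "time_s": time; "joint_positions": joint angles; "qvel": joint speeds; "tau": joint torques, N m; "position": TCP position; "tcp_rot": TCP orientation; "force": force on the tool from outside, world axes, zero at the start; "moment": the same for the moment, N m; "opening": opening from 0.0 (shut) to 1.0 (fully open); "grasp_force": force on a finger pad.
Only numpy, scipy, OpenCV 4.12 (cv2) and the standard library are available. Lean on these libraries where they do the work, as an engineer would, in place of code of your own. Each camera call takes 0.05 s, during which the arm holds its last target. There are 200 camera calls.

## Working session

There is one attempt and no reset: what is moved stays moved. The work goes in short steps, Python scripts to look and compute and a tool call to move; the robot and the scene stay as the last step left them, time stands still between calls to the robot, and variables do not carry over. Pictures are saved under pics/ and viewed, at most 10 in all, crops included, and the job is handed in when it is done.

Besides the shell and the picture viewer there is one more tool, called as name(argument=value, ...), one argument or row to a line, values as JSON. servo_tool: Moves the arm, as the interface text tells. Its arguments: {"type":"object","properties":{"targets":{"type":"array"},"gripper":{"type":"number"}},"required":["targets"]}

```bash
ls; mkdir -p pics; python3 - <<'E'
from rig import bot, viewer
import cv2, numpy as np
for n in ("scene","top"):
    c=viewer.capture(n); cv2.imwrite(f"pics/{n}0.png",c["color"][:,:,::-1])
    np.savez(f"pics/{n}0.npz",**c); print(n,c["camera_matrix"].tolist(),np.round(-c["R"].T@c["t"],3), np.round(c["R"],3).tolist())
print(bot.read_state(), bot.grip_point_offset)
E
```

```text
pics
scene [[452.8928391155719, 0.0, 254.98048888726893], [0.0, 452.8928391155719, 194.73436365649164], [0.0, 0.0, 1.0]] [-0.232  0.797  0.663] [[-0.725, -0.689, -0.015], [-0.309, 0.344, -0.887], [0.616, -0.638, -0.462]]
top [[445.5838082597983, 0.0, 254.47892461535568], [0.0, 445.5838082597983, 188.41761281325753], [0.0, 0.0, 1.0]] [ 0.37  -0.015  1.375] [[0.01, -1.0, 0.006], [-0.992, -0.01, -0.122], [0.122, -0.005, -0.993]]
{'time_s': 0.1, 'joint_positions': array([-8.07017970e+01,  3.02757465e+01,  8.21511260e+01, -8.44056770e-05,
        6.76894267e+01, -1.02267482e+01]), 'qvel': array([-0.01399719, -0.09491536, -0.16012029,  0.04489254, -0.01166749,
        0.03939431]), 'tau': array([ 1.31764773e-04, -4.40984237e+01, -1.77151287e+01,  6.34513004e-02,
        5.33836358e-02, -3.51773292e-05]), 'position': array([ 0.20880704, -0.58836543,  0.22163535]), 'tcp_rot': array([[ 9.42495907e-01,  3.34217530e-01, -3.29306118e-04],
       [ 3.34217499e-01, -9.42493847e-01,  2.00291310e-03],
       [ 3.59039678e-04, -1.99779726e-03, -9.99997940e-01]]), 'force': array([1.05629671, 0.73392426, 0.29797609]), 'moment': array([ 0.00846201,  0.03505096, -0.04007395]), 'grasp_force': 0.0, 'opening': 1.001197232673434} 0.0187
```

View pics/scene0.png

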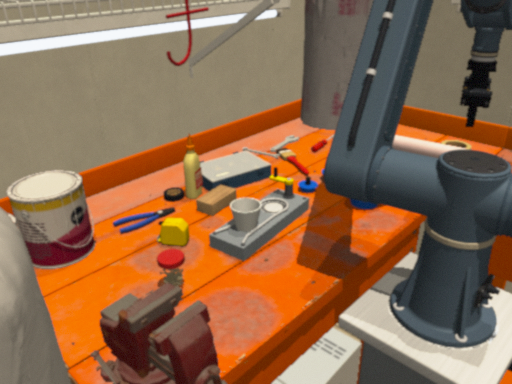

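View pics/top0.png

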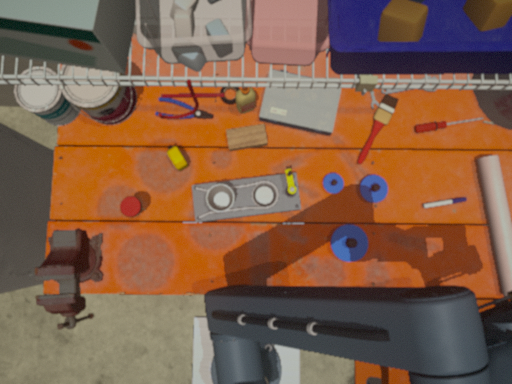

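The top view has three blue lids that could be taken for the wanted one: (333,182), (372,188) and (350,243). Two pale rings sit on the grey cradle, the pot at (220,198) and the well plate at (265,195). The keeper is at (291,181), and the yellow tape measure at (177,157) could be mistaken for it. The middle-sized lid should be the one at (372,188). I'll measure them all and check with a crop.

```bash
cat > h.py <<'E'
import numpy as np, cv2
from rig import bot, viewer
def cap(n,f=None):
    c=viewer.capture(n)
    if f: cv2.imwrite(f"pics/{f}.png",c["color"][:,:,::-1])
    return c
def ray(c,uv,z):
    K,R,t=c["camera_matrix"],np.array(c["R"]),np.array(c["t"])
    o=-R.T@t; d=R.T@np.linalg.solve(K,[uv[0],uv[1],1.]); return o+d*(z-o[2])/d[2]
def proj(c,X):
    q=c["camera_matrix"]@(c["R"]@np.array(X)+c["t"]); return q[:2]/q[2]
def mask(c,lo,hi): return cv2.inRange(cv2.cvtColor(c["color"],cv2.COLOR_RGB2HSV),lo,hi)
def blobs(m,amin):
    cs,_=cv2.findContours(m,cv2.RETR_EXTERNAL,cv2.CHAIN_APPROX_NONE)
    return [k for k in cs if cv2.contourArea(k)>amin]
E
python3 - <<'E'
from h import *
for n in("top","scene"):
    c=dict(np.load(f"pics/{n}0.npz"))
    for name,lo,hi in(("blue",(100,120,40),(125,255,255)),("yel",(24,130,80),(34,255,255))):
        for k in blobs(mask(c,lo,hi),15):
            (u,v),s,a=cv2.fitEllipse(k) if len(k)>=5 else ((0,0),(0,0),0)
            print(n,name,np.round([u,v,*s,a],1),cv2.contourArea(k),np.round(ray(c,(u,v),.022 if name=="blue" else .091),3)[:2])
c=np.load("pics/top0.npz"); C=c["color"]
cv2.imwrite("pics/crop_top.png",cv2.resize(C[150:270,180:400,::-1],None,fx=3.6,fy=3.6,interpolation=cv2.INTER_CUBIC))
C=np.load("pics/scene0.npz")["color"]
cv2.imwrite("pics/crop_sc.png",cv2.resize(C[140:265,195:395,::-1],None,fx=4,fy=4,interpolation=cv2.INTER_CUBIC))
E
```

```text
top blue [348.9 242.9  33.8  34.3 134.2] 908.0 [ 0.374 -0.308]
top blue [374.6 187.5  19.9  26.2 140.9] 292.0 [ 0.543 -0.39 ]
top blue [332.8 182.8  17.2  18.2 131.3] 244.0 [ 0.556 -0.262]
top blue [175.2 104.    5.5  30.3 107.6] 21.0 [0.799 0.229]
top blue [419.7  28.8  57.1 208.5  94.9] 6155.5 [ 1.057 -0.547]
top yel [290.5 184.8   7.8  22.2 171.5] 120.0 [ 0.539 -0.126]
top yel [287.3 170.5   3.6   6.5  50.4] 16.0 [ 0.581 -0.117]
top yel [176.4 157.2  11.7  23.9 148.4] 207.0 [0.617 0.208]
scene blue [132.1 222.4  10.4  45.7  74. ] 159.5 [0.763 0.259]
scene blue [362.1 203.5   7.1  25.8 100.6] 127.0 [ 0.352 -0.258]
scene blue [307.6 185.9  10.2  16.6  90.5] 122.5 [ 0.541 -0.244]
scene yel [173.8 231.1  23.4  27.3  55.3] 389.0 [0.546 0.272]
scene yel [282.3 179.2   5.   23.8 104.9] 63.5 [ 0.54  -0.118]
scene yel [190.4 157.1   5.    7.4  23.7] 25.5 [ 0.873 -0.045]
```

View pics/crop_top.png

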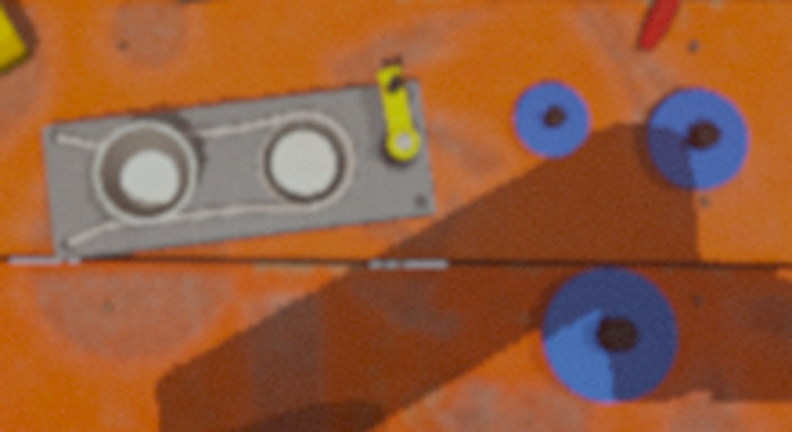

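View pics/crop_sc.png

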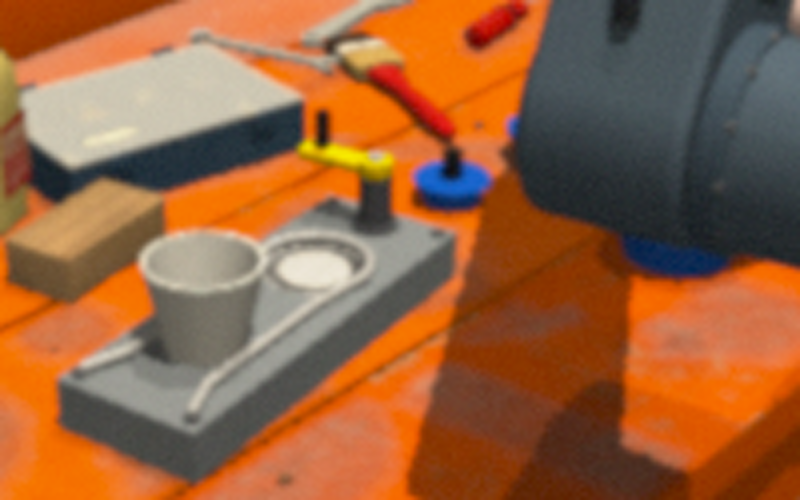

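The crops show the blue lids at 38, 28 and 21 px wide. The 28 px one at (373.6,188.3) is about 86 mm, so it is the middle size. The pot rim is at about (220,197), the plate at (264,195), the keeper pivot at (292,189), and the arm points toward world +x. Next I'll get precise positions.

```bash
python3 - <<'E'
from h import *
c=dict(np.load("pics/top0.npz"))
# lid
m=cv2.inRange(cv2.cvtColor(c["color"],cv2.COLOR_RGB2HSV),(98,70,20),(130,255,255)); m[:, :355]=0; m[:165]=0;m[212:]=0;m[:,395:]=0
k=max(blobs(m,50),key=cv2.contourArea); h=cv2.convexHull(k); print("lid circ",cv2.minEnclosingCircle(h),cv2.contourArea(h))
(u,v),s,a=cv2.fitEllipse(h); P=ray(c,(u,v),.027); print("lid",u,v,s,P, "diam",np.mean(s)/445.6*1.36)
# knob dark
g=c["color"].max(2); sub=(g<45).astype(np.uint8)*255; sub[:, :355]=0; sub[:165]=0;sub[212:]=0;sub[:,395:]=0
for k in blobs(sub,8):
    M=cv2.moments(k); q=(M["m10"]/M["m00"],M["m01"]/M["m00"]); print("knob",q,ray(c,q,.055))
# cradle
hsv=cv2.cvtColor(c["color"],cv2.COLOR_RGB2HSV)
m=((hsv[...,1]<70)).astype(np.uint8)*255; r=np.zeros_like(m); r[168:222,188:302]=m[168:222,188:302]
r=cv2.morphologyEx(r,cv2.MORPH_OPEN,np.ones((3,3)))
k=max(blobs(r,500),key=cv2.contourArea); R=cv2.minAreaRect(k); print(R)
for p in cv2.boxPoints(R): print(p,ray(c,p,.038)[:2])
# bright rings
m=((hsv[...,1]<70)&(hsv[...,2]>165)).astype(np.uint8)*255
for nm,(x0,x1),z in(("pot",(204,238),.104),("plate",(250,280),.038)):
    r=np.zeros_like(m); r[178:216,x0:x1]=m[178:216,x0:x1]
    for k in blobs(r,40):
        h=cv2.convexHull(k); (u,v),s,a=cv2.fitEllipse(h); print(nm,np.round((u,v,*s),1),ray(c,(u,v),z))
E
```

```text
lid circ ((373.21795654296875, 188.2179412841797), 13.906106948852539) 549.5
lid 373.29638671875 188.15675354003906 (26.05204200744629, 27.79411506652832) [ 0.53998856 -0.38431161  0.027     ] diam 0.08217097578613719
((245.61241149902344, 196.96591186523438), (37.464603424072266, 105.79983520507812), 82.60040283203125)
[190.74054 185.20253] [0.54188987 0.17108948]
[295.65927 171.5767 ] [ 0.58692579 -0.14623236]
[300.48428 208.7293 ] [ 0.47397914 -0.16055605]
[195.56555 222.35512] [0.42997861 0.15363817]
pot [221.3 198.8  13.6  15.2] [0.49500057 0.07342504 0.104     ]
plate [263.9 194.8  16.6  16.9] [ 0.51503591 -0.05030306  0.038     ]
```

```bash
python3 - <<'E'
from h import *
c=dict(np.load("pics/top0.npz")); s=dict(np.load("pics/scene0.npz"))
T=lambda x,y:(180+x/3.6-.36,150+y/3.6-.36)
S=lambda x,y:(195+x/4-.375,140+y/4-.375)
ax=np.array([.1404,-.990]); ay=np.array([.990,.1404]); w=np.array([.515,-.0503])
def rep(n,P): d=P[:2]-w; print(n,np.round(P,4),"cradle",np.round([.055+d@ax,d@ay],4))
rep("pot rim top",ray(c,T(147,172),.104)); rep("pot floor",ray(c,(221.3,198.8),.043))
rep("pot rim sc",ray(s,S(204,262),.104))
rep("pivot top",ray(c,T(402,141),.093)); rep("pivot sc",ray(s,S(380,160),.093))
rep("plate sc",ray(s,S(315,269),.038))
rep("peg top T",ray(c,T(395,78),.121)); rep("peg top S",ray(s,S(323,113),.121)); rep("peg base S",ray(s,S(323,146),.091))
for n,x,y in(("near-left corner",60,385),("near corner",193,452),("right corner",455,235)): rep(n,ray(s,S(x,y),.038))
E
```

```text
pot rim top [0.499  0.0758 0.104 ] cradle [-0.0721  0.0019]
pot floor [0.5011 0.0777 0.043 ] cradle [-0.0736  0.0042]
pot rim sc [0.4926 0.0827 0.104 ] cradle [-0.0799 -0.0035]
pivot top [ 0.5273 -0.1281  0.093 ] cradle [0.1338 0.0012]
pivot sc [ 0.5198 -0.1264  0.093 ] cradle [ 0.131  -0.0059]
plate sc [ 0.5123 -0.0471  0.038 ] cradle [ 0.0514 -0.0022]
peg top T [ 0.574  -0.1201  0.121 ] cradle [0.1324 0.0486]
peg top S [ 0.5646 -0.1145  0.121 ] cradle [0.1255 0.0401]
peg base S [ 0.5692 -0.12    0.091 ] cradle [0.1317 0.0439]
near-left corner [0.5321 0.1759 0.038 ] cradle [-0.1665  0.0487]
near corner [0.4168 0.1713 0.038 ] cradle [-0.1782 -0.0661]
right corner [ 0.4701 -0.1542  0.038 ] cradle [ 0.1515 -0.059 ]
```

```bash
cat >> h.py <<'E'
AX=np.array([.1404,-.990]); AY=np.array([.990,.1404])
def go(x,y,z,yaw=None):
    """offset/dr (tool axes) from the present pose to a world TCP point and tool-y heading, pointing down"""
    s=bot.read_state(); R=s["tcp_rot"]; d=R.T@(np.array([x,y,z])-s["position"])
    a=np.degrees(np.arctan2(R[1,1],R[0,1])); w=0 if yaw is None else (yaw-a+180)%360-180
    print("offset",np.round(d,4),"dr_z",round(-w,2),"| pos",np.round(s["position"],4),"yaw",round(a,2),"t",round(s["time_s"],2),"F",np.round(s["force"],1),"open",round(s["opening"],3))
E
python3 -c "
from h import *
go(.496,.0777,.16,8.07)"
```

```text
offset [ 0.4933 -0.5317  0.0629] dr_z -78.54 | pos [ 0.2088 -0.5884  0.2216] yaw -70.47 t 0.1 F [1.1 0.7 0.3] open 1.001
```

servo_tool(
  targets=[
    {"offset":[0.493,-0.532,0.03],"dr":[0,0,-78.5]},
    {"offset":[0.493,-0.532,0.03],"dr":[0,0,-78.5]},
    {"offset":[0.493,-0.532,0.03],"dr":[0,0,-78.5]},
    {"offset":[0.493,-0.532,0.03],"dr":[0,0,-78.5]},
    {"offset":[0.493,-0.532,0.03],"dr":[0,0,-78.5]},
    {"offset":[0.493,-0.532,0.03],"dr":[0,0,-78.5]},
    {"offset":[0.493,-0.532,0.03],"dr":[0,0,-78.5]},
    {"offset":[0.493,-0.532,0.03],"dr":[0,0,-78.5]},
    {"offset":[0.493,-0.532,0.03],"dr":[0,0,-78.5]},
    {"offset":[0.493,-0.532,0.03],"dr":[0,0,-78.5]},
    {"offset":[0.493,-0.532,0.03],"dr":[0,0,-78.5]},
    {"offset":[0.493,-0.532,0.03],"dr":[0,0,-78.5]},
    {"offset":[0.493,-0.532,0.03],"dr":[0,0,-78.5]},
    {"offset":[0.493,-0.532,0.03],"dr":[0,0,-78.5]},
    {"offset":[0.493,-0.532,0.03],"dr":[0,0,-78.5]},
    {"offset":[0.493,-0.532,0.03],"dr":[0,0,-78.5]},
    {"offset":[0.493,-0.532,0.03],"dr":[0,0,-78.5]},
    {"offset":[0.493,-0.532,0.03],"dr":[0,0,-78.5]},
    {"offset":[0.493,-0.532,0.03],"dr":[0,0,-78.5]},
    {"offset":[0.493,-0.532,0.03],"dr":[0,0,-78.5]},
  ],
  gripper=1,
)

```text
time_s: 1.77
position: [0.4954, 0.078, 0.1921]
tcp_rot: [[-0.143, 0.99, -0.001], [0.99, 0.143, -0.0], [-0.0, -0.001, -1.0]]
force: [-0.6, -0.4, 0.0]
opening: 0.003
grasp_force: 0.0
```

```bash
python3 - <<'E'
from h import *
go(.496,.0777,.13,8.07)
c=cap("top"); s=cap("scene")
im=np.hstack([cv2.resize(x["color"][b[0]:b[1],b[2]:b[3],::-1],(400,400),interpolation=cv2.INTER_CUBIC) for x,b in((c,(140,240,180,280)),(s,(130,230,195,295)))])
cv2.imwrite("pics/p1.png",im)
E
```

```text
offset [-0.0004  0.0006  0.0621] dr_z 0.13 | pos [0.4954 0.078  0.1921] yaw 8.2 t 1.77 F [-0.6 -0.4  0. ] open 0.003
```

View pics/p1.png

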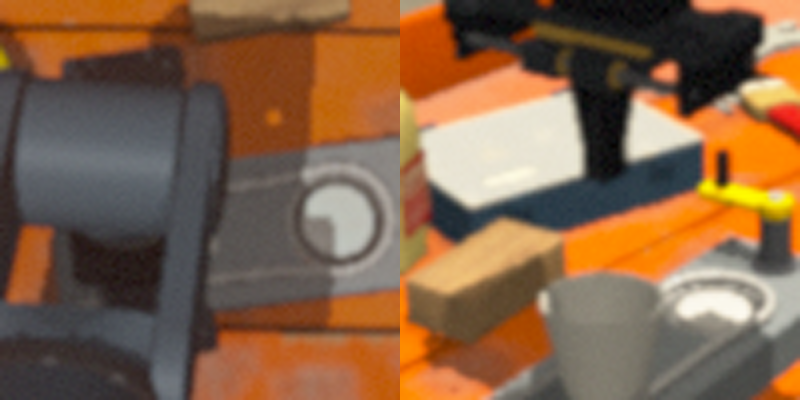

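The scene crop (right) shows the closed fingers above the pot's mouth. The tip is at about px (246,175). The top view is blocked by the arm. I'll go down into the mouth.

servo_tool(
  targets=[
    {"offset":[0,0,0.02],"dr":[0,0,0]},
    {"offset":[0,0,0.04],"dr":[0,0,0]},
    {"offset":[0,0,0.06],"dr":[0,0,0]},
    {"offset":[0,0,0.08],"dr":[0,0,0]},
    {"offset":[0,0,0.1],"dr":[0,0,0]},
    {"offset":[0,0,0.112],"dr":[0,0,0]},
    {"offset":[0,0,0.12],"dr":[0,0,0]},
    {"offset":[0,0,0.128],"dr":[0,0,0]},
    {"offset":[0,0,0.136],"dr":[0,0,0]},
    {"offset":[0,0,0.136],"dr":[0,0,0]},
  ],
)

```text
time_s: 2.7
position: [0.4952, 0.0766, 0.0557]
tcp_rot: [[-0.139, 0.99, -0.002], [0.99, 0.139, 0.0], [0.0, -0.002, -1.0]]
force: [0.3, 0.2, -0.5]
opening: 0.004
grasp_force: 0.0
```

```bash
python3 - <<'E'
from h import *
go(.496,.0777,.053,8.07)
s=cap("scene")
cv2.imwrite("pics/p2.png",cv2.resize(s["color"][150:270,195:325,::-1],None,fx=4.5,fy=4.5,interpolation=cv2.INTER_CUBIC))
E
```

```text
offset [0.001  0.0009 0.0027] dr_z -0.1 | pos [0.4952 0.0766 0.0557] yaw 7.97 t 2.7 F [ 0.3  0.2 -0.5] open 0.004
```

View pics/p2.png

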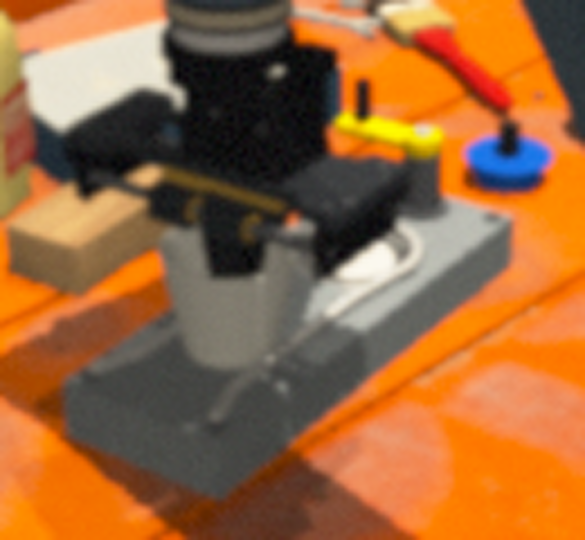

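The fingers are inside the pot and touch nothing. Next I'll slide it along the lane.

servo_tool(
  targets=[
    {"offset":[-0.003,0,0.003],"dr":[0,0,0]},
    {"offset":[-0.007,0,0.003],"dr":[0,0,0]},
    {"offset":[-0.011,0,0.003],"dr":[0,0,0]},
    {"offset":[-0.016,0,0.003],"dr":[0,0,0]},
    {"offset":[-0.022,0,0.003],"dr":[0,0,0]},
    {"offset":[-0.029,0,0.003],"dr":[0,0,0]},
    {"offset":[-0.036,0,0.003],"dr":[0,0,0]},
    {"offset":[-0.044,0,0.003],"dr":[0,0,0]},
    {"offset":[-0.052,0,0.003],"dr":[0,0,0]},
    {"offset":[-0.06,0,0.003],"dr":[0,0,0]},
    {"offset":[-0.068,0,0.003],"dr":[0,0,0]},
    {"offset":[-0.076,0,0.003],"dr":[0,0,0]},
    {"offset":[-0.084,0,0.003],"dr":[0,0,0]},
    {"offset":[-0.091,0,0.003],"dr":[0,0,0]},
    {"offset":[-0.098,0,0.003],"dr":[0,0,0]},
    {"offset":[-0.104,0,0.003],"dr":[0,0,0]},
    {"offset":[-0.109,0,0.003],"dr":[0,0,0]},
    {"offset":[-0.113,0,0.003],"dr":[0,0,0]},
    {"offset":[-0.116,0,0.003],"dr":[0,0,0]},
    {"offset":[-0.118,0,0.003],"dr":[0,0,0]},
  ],
)

```text
time_s: 4.42
position: [0.5122, -0.04, 0.0535]
tcp_rot: [[-0.139, 0.99, -0.0], [0.99, 0.139, 0.0], [0.0, -0.0, -1.0]]
force: [1.5, 0.5, -1.0]
opening: 0.009
grasp_force: 0.2
```

```bash
python3 - <<'E'
from h import *
go(.514,-.049,.053,8.07)
s=cap("scene"); np.savez("pics/s3.npz",**s)
hsv=cv2.cvtColor(s["color"],cv2.COLOR_RGB2HSV)
for z,r,n in((.038,.027,"foot"),(.104,.041,"rim")):
    for q in(-.02,-.01,0,.01):  # predicted extreme columns of a pot at cradle x offset q from the well
        p=np.array([.514,-.049])+q*AX
        pts=np.array([proj(s,[p[0]+r*np.cos(a),p[1]+r*np.sin(a),z]) for a in np.linspace(0,6.28,60)])
        print(n,q,np.round([pts[:,0].min(),pts[:,0].max(),pts[:,1].min(),pts[:,1].max()],1))
cv2.imwrite("pics/p3.png",cv2.resize(s["color"][150:250,220:340,::-1],None,fx=6,fy=6,interpolation=cv2.INTER_CUBIC))
E
```

```text
offset [-0.0092  0.0005  0.0005] dr_z -0.05 | pos [ 0.5122 -0.04    0.0535] yaw 8.02 t 4.42 F [ 1.5  0.5 -1. ] open 0.009
foot -0.02 [259.9 279.1 204.7 214.1]
foot -0.01 [261.9 281.  203.3 212.6]
foot 0 [263.9 282.9 201.9 211.1]
foot 0.01 [265.9 284.8 200.6 209.7]
rim -0.02 [254.5 284.4 181.8 195.2]
rim -0.01 [256.6 286.4 180.5 193.8]
rim 0 [258.7 288.3 179.3 192.4]
rim 0.01 [260.8 290.2 178.  191. ]
```

View pics/p3.png

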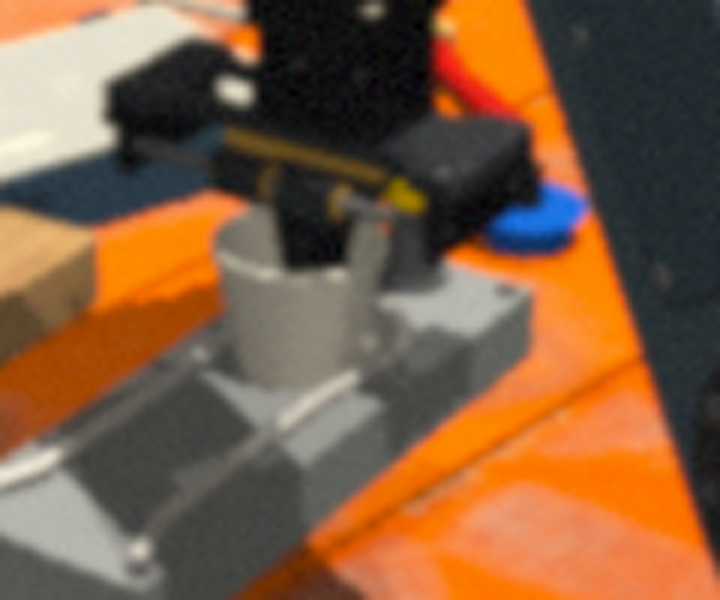

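The crop shows the pot upright in the lane at the mouth of the horseshoe. Its rim spans columns 255.5 to 285 and its foot bottom is at row 214.5. That puts it about 15 mm short of the plate's centre, so I'll push further.

servo_tool(
  targets=[
    {"offset":[-0.003,0,0],"dr":[0,0,0]},
    {"offset":[-0.006,0,0],"dr":[0,0,0]},
    {"offset":[-0.009,0,0],"dr":[0,0,0]},
    {"offset":[-0.012,0,0],"dr":[0,0,0]},
    {"offset":[-0.014,0,0],"dr":[0,0,0]},
    {"offset":[-0.014,0,0],"dr":[0,0,0]},
  ],
)

```text
time_s: 4.97
position: [0.5145, -0.0541, 0.0536]
tcp_rot: [[-0.139, 0.99, 0.0], [0.99, 0.139, -0.0], [-0.0, 0.0, -1.0]]
force: [-0.8, 0.7, 0.2]
opening: 0.004
grasp_force: 0.0
```

```bash
cat >> h.py <<'E'
def edges(s,rows,u0):
    """left edge of the grey pot: strongest saturation step left of u0"""
    S=cv2.cvtColor(cv2.GaussianBlur(s["color"],(3,3),0),cv2.COLOR_RGB2HSV)[...,1].astype(float); out=[]
    for v in rows:
        u=u0
        while S[v,u]<75: u-=1
        a,b=S[v,u],S[v,u+1]; out.append(round(u+(a-75)/(a-b+1e-9),2))
    return out
E
python3 - <<'E'
from h import *
go(.514,-.049,.053,8.07)
s=cap("scene"); np.savez("pics/s4.npz",**s); o=dict(np.load("pics/s3.npz"))
for v in(o,s): print(edges(v,range(182,206,2),264))
E
```

```text
offset [0.0051 0.0003 0.0006] dr_z -0.06 | pos [ 0.5145 -0.0541  0.0536] yaw 8.01 t 4.97 F [-0.8  0.7  0.2] open 0.004
[np.float64(265.58), np.float64(261.87), np.float64(260.0), np.float64(257.29), np.float64(256.45), np.float64(256.42), np.float64(257.03), np.float64(257.46), np.float64(257.67), np.float64(257.95), np.float64(257.56), np.float64(255.18)]
[np.float64(265.34), np.float64(263.0), np.float64(260.27), np.float64(259.47), np.float64(259.36), np.float64(259.9), np.float64(260.62), np.float64(260.7), np.float64(260.85), np.float64(260.21), np.float64(257.92), np.float64(254.73)]
```

servo_tool(
  targets=[
    {"offset":[0.005,0,0],"dr":[0,0,0]},
    {"offset":[0.005,0,-0.02],"dr":[0,0,0]},
    {"offset":[0.005,0,-0.05],"dr":[0,0,0]},
    {"offset":[0.005,0,-0.09],"dr":[0,0,0]},
    {"offset":[0.0,0,-0.13],"dr":[0,0,0]},
    {"offset":[-0.28,0,-0.13],"dr":[0,0,0]},
    {"offset":[-0.28,0,-0.13],"dr":[0,0,0]},
    {"offset":[-0.28,0,-0.13],"dr":[0,0,0]},
    {"offset":[-0.28,0,-0.13],"dr":[0,0,0]},
    {"offset":[-0.28,0,-0.13],"dr":[0,0,0]},
    {"offset":[-0.28,0,-0.13],"dr":[0,0,0]},
    {"offset":[-0.28,0,-0.13],"dr":[0,0,0]},
  ],
)

```text
time_s: 6.02
position: [0.5536, -0.3342, 0.1836]
tcp_rot: [[-0.138, 0.99, 0.001], [0.99, 0.138, -0.002], [-0.002, 0.001, -1.0]]
force: [0.4, -0.7, 1.0]
opening: 0.006
grasp_force: 0.0
```

```bash
python3 - <<'E'
from h import *
go(.514,-.049,.15,8.07)
c=cap("top"); s=cap("scene"); np.savez("pics/t5.npz",**c); np.savez("pics/s5.npz",**s)
im=np.hstack([cv2.resize(x["color"][b[0]:b[1],b[2]:b[3],::-1],(400,400),interpolation=cv2.INTER_CUBIC) for x,b in((c,(160,230,230,300)),(s,(155,225,240,310)))])
cv2.imwrite("pics/p5.png",im)
w=np.array([.514,-.049])
for n,x in(("top",c),("scene",s)):
  for z,r in((.104,.041),(.038,.031)):
    pts=np.array([proj(x,[w[0]+r*np.cos(a),w[1]+r*np.sin(a),z]) for a in np.linspace(0,6.28,60)])
    o=(230,160) if n=="top" else (240,155)
    print(n,z,np.round((np.r_[pts[:,0].min(),pts[:,0].max(),pts[:,1].min(),pts[:,1].max()]+.5-np.repeat(o,2))*400/70))
E
```

```text
offset [2.88e-01 2.00e-04 3.30e-02] dr_z -0.12 | pos [ 0.5536 -0.3342  0.1836] yaw 7.95 t 6.02 F [ 0.4 -0.7  1. ] open 0.006
top 0.104 [116. 279. 109. 271.]
top 0.038 [136. 253. 145. 262.]
scene 0.104 [110. 279. 142. 217.]
scene 0.038 [131. 256. 267. 328.]
```

View pics/p5.png

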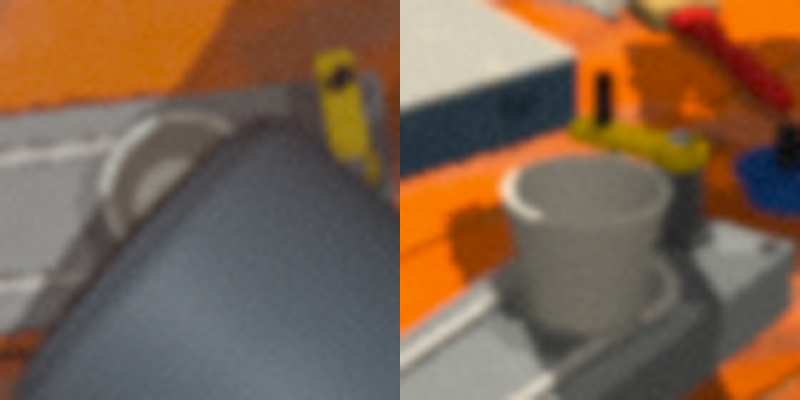

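Top crop: the rim's left edge is at x≈99 and its upper edge at y≈111. For a pot centred on the well they would be at 116 and 109, so the pot is about 8 mm short. It is upright in the horseshoe. The scene crop agrees, with the rim from 100 to 272. I'll go back in and push 8 mm more.

servo_tool(
  targets=[
    {"offset":[0.295,0,0.01],"dr":[0,0,0]},
    {"offset":[0.295,0,0.01],"dr":[0,0,0]},
    {"offset":[0.295,0,0.01],"dr":[0,0,0]},
    {"offset":[0.295,0,0.01],"dr":[0,0,0]},
    {"offset":[0.295,0,0.01],"dr":[0,0,0]},
    {"offset":[0.295,0,0.01],"dr":[0,0,0]},
    {"offset":[0.295,0,0.01],"dr":[0,0,0]},
    {"offset":[0.295,0,0.02],"dr":[0,0,0]},
    {"offset":[0.295,0,0.04],"dr":[0,0,0]},
    {"offset":[0.295,0,0.04],"dr":[0,0,0]},
    {"offset":[0.295,0,0.04],"dr":[0,0,0]},
  ],
)

```text
time_s: 7.03
position: [0.5108, -0.0374, 0.143]
tcp_rot: [[-0.141, 0.99, -0.003], [0.99, 0.141, 0.001], [0.001, -0.003, -1.0]]
force: [0.3, 0.2, 0.6]
opening: 0.003
grasp_force: 0.0
```

```bash
python3 -c "
from h import *
go(.513,-.0416,.0535,8.07)"
```

```text
offset [-0.0046  0.0018  0.0895] dr_z 0.03 | pos [ 0.5108 -0.0374  0.143 ] yaw 8.1 t 7.03 F [0.3 0.2 0.6] open 0.003
```

servo_tool(
  targets=[
    {"offset":[-0.003,0.001,0.0],"dr":[0,0,0]},
    {"offset":[-0.003,0.001,0.02],"dr":[0,0,0]},
    {"offset":[-0.003,0.001,0.04],"dr":[0,0,0]},
    {"offset":[-0.003,0.001,0.06],"dr":[0,0,0]},
    {"offset":[-0.003,0.001,0.075],"dr":[0,0,0]},
    {"offset":[-0.003,0.001,0.085],"dr":[0,0,0]},
    {"offset":[-0.003,0.001,0.09],"dr":[0,0,0]},
    {"offset":[-0.003,0.001,0.09],"dr":[0,0,0]},
  ],
)

```text
time_s: 7.7
position: [0.5135, -0.042, 0.0532]
tcp_rot: [[-0.139, 0.99, -0.001], [0.99, 0.139, 0.0], [0.0, -0.001, -1.0]]
force: [-0.3, 0.1, 0.4]
opening: 0.004
grasp_force: 0.0
```

```bash
python3 -c "
from h import *
go(.5159,-.0622,.0535,8.07)"
```

```text
offset [-0.0203 -0.0005 -0.0003] dr_z -0.09 | pos [ 0.5135 -0.042   0.0532] yaw 7.98 t 7.7 F [-0.3  0.1  0.4] open 0.004
```

Push 20 mm in tool −x, then come back 11 mm to the pot's centre.

servo_tool(
  targets=[
    {"offset":[-0.004,0,0],"dr":[0,0,0]},
    {"offset":[-0.007,0,0],"dr":[0,0,0]},
    {"offset":[-0.01,0,0],"dr":[0,0,0]},
    {"offset":[-0.0125,0,0],"dr":[0,0,0]},
    {"offset":[-0.015,0,0],"dr":[0,0,0]},
    {"offset":[-0.0175,0,0],"dr":[0,0,0]},
    {"offset":[-0.0195,0,0],"dr":[0,0,0]},
    {"offset":[-0.0205,0,0],"dr":[0,0,0]},
    {"offset":[-0.0205,0,0],"dr":[0,0,0]},
    {"offset":[-0.016,0,0],"dr":[0,0,0]},
    {"offset":[-0.011,0,0],"dr":[0,0,0]},
    {"offset":[-0.01,0,0],"dr":[0,0,0]},
    {"offset":[-0.01,0,0],"dr":[0,0,0]},
  ],
)

```text
time_s: 8.78
position: [0.5146, -0.0507, 0.0535]
tcp_rot: [[-0.141, 0.99, -0.001], [0.99, 0.141, 0.0], [0.0, -0.0, -1.0]]
force: [0.5, -0.5, 0.1]
opening: 0.002
grasp_force: 0.0
```

```bash
python3 - <<'E'
from h import *
go(.5143,-.0515,.043,8.07)
s=cap("scene"); o=dict(np.load("pics/s5.npz")); q=dict(np.load("pics/s3.npz"))
for v in(q,dict(np.load("pics/s4.npz")),o,s): print([float(x) for x in edges(v,range(184,200,2),264)])
E
```

```text
offset [-0.0008 -0.0004  0.0105] dr_z 0.02 | pos [ 0.5146 -0.0507  0.0535] yaw 8.09 t 8.78 F [ 0.5 -0.5  0.1] open 0.002
[261.87, 260.0, 257.29, 256.45, 256.42, 257.03, 257.46, 257.67]
[263.0, 260.27, 259.47, 259.36, 259.9, 260.62, 260.7, 260.85]
[263.38, 259.16, 258.44, 258.6, 259.21, 260.0, 260.6, 260.86]
[262.29, 260.87, 260.82, 261.08, 261.74, 262.0, 261.97, 261.98]
```

servo_tool(
  targets=[
    {"offset":[0,0,0.005],"dr":[0,0,0]},
    {"offset":[0,0,0.008],"dr":[0,0,0]},
    {"offset":[0,0,0.01],"dr":[0,0,0]},
    {"offset":[0,0,0.012],"dr":[0,0,0]},
    {"offset":[0,0,0.014],"dr":[0,0,0]},
    {"offset":[0,0,0.016],"dr":[0,0,0]},
    {"offset":[0,0,0.018],"dr":[0,0,0]},
    {"offset":[0,0,0.018],"dr":[0,0,0]},
  ],
)

```text
time_s: 9.5
position: [0.5148, -0.0515, 0.0352]
tcp_rot: [[-0.14, 0.99, -0.0], [0.99, 0.14, 0.0], [0.0, -0.0, -1.0]]
force: [0.2, 0.4, -0.3]
opening: 0.011
grasp_force: 0.0
```

servo_tool(
  targets=[
    {"offset":[0,0,0.003],"dr":[0,0,0]},
    {"offset":[0,0,0.006],"dr":[0,0,0]},
    {"offset":[0,0,0.009],"dr":[0,0,0]},
    {"offset":[0,0,0.012],"dr":[0,0,0]},
    {"offset":[0,0,0.015],"dr":[0,0,0]},
    {"offset":[0,0,0.018],"dr":[0,0,0]},
    {"offset":[0,0,0.02],"dr":[0,0,0]},
    {"offset":[0,0,0.022],"dr":[0,0,0]},
  ],
)

```text
time_s: 10.17
position: [0.516, -0.0518, 0.0135]
tcp_rot: [[-0.14, 0.99, 0.002], [0.99, 0.14, -0.001], [-0.001, 0.002, -1.0]]
force: [1.6, -1.5, 4.3]
opening: 0.003
grasp_force: 2.0
```

servo_tool(
  targets=[
    {"offset":[0,0,0.0015],"dr":[0,0,0]},
    {"offset":[0,0,0.003],"dr":[0,0,0]},
    {"offset":[0,0,0.0045],"dr":[0,0,0]},
    {"offset":[0,0,0.006],"dr":[0,0,0]},
    {"offset":[0,0,0.006],"dr":[0,0,0]},
  ],
)

```text
time_s: 10.58
position: [0.516, -0.0518, 0.0113]
tcp_rot: [[-0.14, 0.99, 0.004], [0.99, 0.14, -0.001], [-0.002, 0.003, -1.0]]
force: [-4.3, -0.9, 32.8]
opening: 0.007
grasp_force: 16.4
```

The TCP stopped at z = 0.0113 with 33 N, which matches the inner floor at home (0.011). I'll retract and check.

servo_tool(
  targets=[
    {"offset":[0,0,-0.005],"dr":[0,0,0]},
    {"offset":[0,0,-0.015],"dr":[0,0,0]},
    {"offset":[0,0,-0.035],"dr":[0,0,0]},
    {"offset":[0,0,-0.065],"dr":[0,0,0]},
    {"offset":[0,0,-0.105],"dr":[0,0,0]},
    {"offset":[-0.04,0,-0.145],"dr":[0,0,0]},
    {"offset":[-0.08,0,-0.165],"dr":[0,0,0]},
    {"offset":[-0.12,0,-0.165],"dr":[0,0,0]},
    {"offset":[-0.15,0,-0.165],"dr":[0,0,0]},
    {"offset":[-0.16,0,-0.165],"dr":[0,0,0]},
  ],
)

```text
time_s: 11.42
position: [0.539, -0.216, 0.174]
tcp_rot: [[-0.136, 0.991, 0.004], [0.991, 0.136, -0.005], [-0.006, 0.004, -1.0]]
force: [0.0, -0.0, -0.3]
opening: 0.002
grasp_force: 0.0
```

```bash
python3 - <<'E'
from h import *
t0=dict(np.load("pics/top0.npz")); print("knob top",ray(t0,(375.2,186.9),.059), "flange",ray(t0,(373.25,188.2),.027))
go(.540,-.384,.15,8.07)
s=cap("scene"); np.savez("pics/s6.npz",**s)
print("lid in scene",proj(s,[.54,-.384,.049]))
for k in blobs(cv2.inRange(cv2.cvtColor(s["color"],cv2.COLOR_RGB2HSV),(98,100,20),(128,255,255)),20):
    x,y,w,h=cv2.boundingRect(k); 
    if x>280: print("blue",x,y,w,h,cv2.contourArea(k))
w=np.array([.515,-.050])
for z,r in((.072,.041),(.104,.041)):
    pts=np.array([proj(s,[w[0]+r*np.cos(a),w[1]+r*np.sin(a),z]) for a in np.linspace(0,6.28,60)])
    print("rim pred",z,np.round((np.r_[pts[:,0].min(),pts[:,0].max(),pts[:,1].min(),pts[:,1].max()]+.5-np.repeat((230,145),2))*6))
cv2.imwrite("pics/p6.png",cv2.resize(s["color"][145:235,230:350,::-1],None,fx=6,fy=6,interpolation=cv2.INTER_CUBIC))
E
```

```text
knob top [ 0.53977676 -0.38131446  0.059     ] flange [ 0.53985406 -0.38416674  0.027     ]
offset [-0.1664 -0.022   0.0248] dr_z -0.23 | pos [ 0.539 -0.216  0.174] yaw 7.84 t 11.42 F [ 0.  -0.  -0.3] open 0.002
lid in scene [334.06661504 164.90821278]
blue 299 181 18 11 125.5
rim pred 0.072 [176. 351. 267. 348.]
rim pred 0.104 [175. 352. 207. 286.]
```

View pics/p6.png

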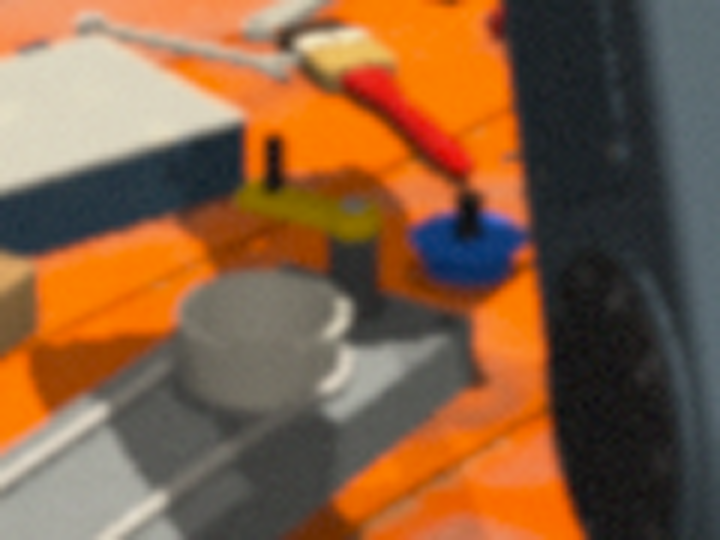

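The scene crop shows the pot down in the well. Its rim spans columns 178 to 353 and rows 268 to 350, against a predicted 176–351 and 267–348 for home, so it is home and level. Next is the lid. The flange (0.540,-0.384) and the knob (0.540,-0.381) agree.

servo_tool(
  targets=[
    {"offset":[-0.165,-0.022,0.0],"dr":[0,0,0]},
    {"offset":[-0.165,-0.022,0.0],"dr":[0,0,0]},
    {"offset":[-0.165,-0.022,0.0],"dr":[0,0,0]},
    {"offset":[-0.165,-0.022,0.02],"dr":[0,0,0]},
    {"offset":[-0.165,-0.022,0.05],"dr":[0,0,0]},
    {"offset":[-0.165,-0.022,0.07],"dr":[0,0,0]},
    {"offset":[-0.165,-0.022,0.07],"dr":[0,0,0]},
    {"offset":[-0.165,-0.022,0.07],"dr":[0,0,0]},
    {"offset":[-0.165,-0.022,0.07],"dr":[0,0,0]},
  ],
  gripper=-0.4,
)

```text
time_s: 12.22
position: [0.5389, -0.3753, 0.1031]
tcp_rot: [[-0.141, 0.99, -0.0], [0.99, 0.141, 0.0], [0.0, -0.0, -1.0]]
force: [-0.1, 0.3, 0.2]
opening: 0.604
grasp_force: 0.0
```

```bash
python3 -c "
from h import *
go(.540,-.383,.032,8.07)"
```

```text
offset [-0.0078  0.      0.0711] dr_z 0.02 | pos [ 0.5389 -0.3753  0.1031] yaw 8.09 t 12.22 F [-0.1  0.3  0.2] open 0.604
```

servo_tool(
  targets=[
    {"offset":[-0.008,0,0.0],"dr":[0,0,0]},
    {"offset":[-0.008,0,0.015],"dr":[0,0,0]},
    {"offset":[-0.008,0,0.03],"dr":[0,0,0]},
    {"offset":[-0.008,0,0.045],"dr":[0,0,0]},
    {"offset":[-0.008,0,0.057],"dr":[0,0,0]},
    {"offset":[-0.008,0,0.066],"dr":[0,0,0]},
    {"offset":[-0.008,0,0.071],"dr":[0,0,0]},
    {"offset":[-0.008,0,0.071],"dr":[0,0,0]},
    {"offset":[-0.008,0,0.071],"dr":[0,0,0]},
  ],
)

```text
time_s: 12.97
position: [0.5399, -0.3844, 0.0319]
tcp_rot: [[-0.14, 0.99, 0.0], [0.99, 0.14, -0.0], [-0.001, 0.0, -1.0]]
force: [0.1, 0.3, 0.9]
opening: 0.702
grasp_force: 0.0
```

servo_tool(
  targets=[
    {"offset":[0,0,0],"dr":[0,0,0]},
    {"offset":[0,0,0],"dr":[0,0,0]},
    {"offset":[0,0,0],"dr":[0,0,0]},
    {"offset":[0,0,0],"dr":[0,0,0]},
    {"offset":[0,0,0],"dr":[0,0,0]},
    {"offset":[0,0,0],"dr":[0,0,0]},
    {"offset":[0,0,0],"dr":[0,0,0]},
    {"offset":[0,0,0],"dr":[0,0,0]},
  ],
  gripper=1,
)

```text
time_s: 13.63
position: [0.5396, -0.3843, 0.0316]
tcp_rot: [[-0.14, 0.99, 0.0], [0.99, 0.14, -0.0], [-0.0, 0.0, -1.0]]
force: [0.2, -0.6, 1.2]
opening: 0.246
grasp_force: 30.0
```

servo_tool(
  targets=[
    {"offset":[0,0,-0.01],"dr":[0,0,0]},
    {"offset":[0,0,-0.025],"dr":[0,0,0]},
    {"offset":[0,0,-0.05],"dr":[0,0,0]},
    {"offset":[0,0,-0.08],"dr":[0,0,0]},
    {"offset":[0,0,-0.11],"dr":[0,0,0]},
    {"offset":[0.01,0,-0.135],"dr":[0,0,0]},
    {"offset":[0.03,0,-0.148],"dr":[0,0,0]},
    {"offset":[0.06,0.005,-0.15],"dr":[0,0,0]},
    {"offset":[0.09,0.01,-0.15],"dr":[0,0,0]},
    {"offset":[0.12,0.015,-0.15],"dr":[0,0,0]},
    {"offset":[0.15,0.02,-0.15],"dr":[0,0,0]},
    {"offset":[0.18,0.022,-0.15],"dr":[0,0,0]},
    {"offset":[0.21,0.022,-0.15],"dr":[0,0,0]},
    {"offset":[0.24,0.022,-0.15],"dr":[0,0,0]},
    {"offset":[0.27,0.022,-0.15],"dr":[0,0,0]},
    {"offset":[0.3,0.022,-0.15],"dr":[0,0,0]},
    {"offset":[0.32,0.022,-0.15],"dr":[0,0,0]},
    {"offset":[0.33,0.022,-0.15],"dr":[0,0,0]},
    {"offset":[0.334,0.022,-0.15],"dr":[0,0,0]},
    {"offset":[0.334,0.022,-0.15],"dr":[0,0,0]},
  ],
)

```text
time_s: 15.3
position: [0.5149, -0.0502, 0.1819]
tcp_rot: [[-0.141, 0.99, 0.001], [0.99, 0.141, -0.0], [-0.001, 0.0, -1.0]]
force: [0.4, -0.5, -1.4]
opening: 0.242
grasp_force: 30.0
```

```bash
python3 - <<'E'
from h import *
go(.515,-.050,.11,8.07)
s=cap("scene"); np.savez("pics/s7.npz",**s)
p=bot.read_state()["position"]; z=p[2]-.0046
pts=np.array([proj(s,[p[0]+.043*np.cos(a),p[1]+.043*np.sin(a),z]) for a in np.linspace(0,6.28,60)])
p2=np.array([proj(s,[p[0]+.043*np.cos(a),p[1]+.043*np.sin(a),z-.005]) for a in np.linspace(0,6.28,60)])
print("pred flange cols",pts[:,0].min(),pts[:,0].max(),"rows",pts[:,1].min(),p2[:,1].max())
for k in blobs(cv2.inRange(cv2.cvtColor(s["color"],cv2.COLOR_RGB2HSV),(98,100,20),(128,255,255)),60):
    print("blue",cv2.boundingRect(k),cv2.contourArea(k))
E
```

```text
offset [0.0002 0.0001 0.0719] dr_z 0.03 | pos [ 0.5149 -0.0502  0.1819] yaw 8.1 t 15.3 F [ 0.4 -0.5 -1.4] open 0.242
pred flange cols 257.84144865528987 289.65605421578175 rows 154.8830019028617 169.20647140929697
blue (114, 213, 45, 19) 203.5
blue (299, 181, 18, 11) 134.0
blue (259, 158, 31, 19) 337.5
```

servo_tool(
  targets=[
    {"offset":[0,0,0.02],"dr":[0,0,0]},
    {"offset":[0,0,0.04],"dr":[0,0,0]},
    {"offset":[0,0,0.06],"dr":[0,0,0]},
    {"offset":[0,0,0.07],"dr":[0,0,0]},
    {"offset":[0,0,0.076],"dr":[0,0,0]},
    {"offset":[0,0,0.08],"dr":[0,0,0]},
    {"offset":[0,0,0.084],"dr":[0,0,0]},
    {"offset":[0,0,0.087],"dr":[0,0,0]},
    {"offset":[0,0,0.09],"dr":[0,0,0]},
    {"offset":[0,0,0.09],"dr":[0,0,0]},
  ],
)

```text
time_s: 16.18
position: [0.5148, -0.0505, 0.0916]
tcp_rot: [[-0.14, 0.99, 0.0], [0.99, 0.14, -0.0], [-0.0, 0.0, -1.0]]
force: [0.1, 0.5, -0.5]
opening: 0.242
grasp_force: 30.0
```

No contact yet, as expected. I'll lower the last 10 mm slowly.

servo_tool(
  targets=[
    {"offset":[0,0,0.002],"dr":[0,0,0]},
    {"offset":[0,0,0.004],"dr":[0,0,0]},
    {"offset":[0,0,0.006],"dr":[0,0,0]},
    {"offset":[0,0,0.0075],"dr":[0,0,0]},
    {"offset":[0,0,0.009],"dr":[0,0,0]},
    {"offset":[0,0,0.01],"dr":[0,0,0]},
    {"offset":[0,0,0.011],"dr":[0,0,0]},
    {"offset":[0,0,0.011],"dr":[0,0,0]},
  ],
)

```text
time_s: 16.85
position: [0.5159, -0.0498, 0.0816]
tcp_rot: [[-0.139, 0.99, 0.003], [0.99, 0.139, 0.001], [0.0, 0.003, -1.0]]
force: [1.8, 5.6, 7.4]
opening: 0.242
grasp_force: 30.0
```

Seated height reached (0.0816, as computed). Release and rise.

servo_tool(
  targets=[
    {"offset":[0,0,0],"dr":[0,0,0]},
    {"offset":[0,0,0],"dr":[0,0,0]},
    {"offset":[0,0,0],"dr":[0,0,0]},
    {"offset":[0,0,0],"dr":[0,0,0]},
    {"offset":[0,0,0],"dr":[0,0,0]},
    {"offset":[0,0,0],"dr":[0,0,0]},
    {"offset":[0,0,-0.01],"dr":[0,0,0]},
    {"offset":[0,0,-0.03],"dr":[0,0,0]},
    {"offset":[0,0,-0.06],"dr":[0,0,0]},
    {"offset":[0,0,-0.09],"dr":[0,0,0]},
    {"offset":[0,0,-0.1],"dr":[0,0,0]},
    {"offset":[0,0,-0.1],"dr":[0,0,0]},
  ],
  gripper=-0.1,
)

```text
time_s: 17.85
position: [0.5168, -0.0511, 0.1838]
tcp_rot: [[-0.14, 0.99, 0.007], [0.99, 0.14, -0.002], [-0.003, 0.007, -1.0]]
force: [0.9, 0.1, -0.6]
opening: 0.546
grasp_force: 0.0
```

```bash
python3 - <<'E'
from h import *
w=np.array([.515,-.050]); s=cap("scene"); np.savez("pics/s8.npz",**s)
pts=np.array([proj(s,[w[0]+.043*np.cos(a),w[1]+.043*np.sin(a),.077]) for a in np.linspace(0,6.28,60)])
print("pred flange",pts[:,0].min(),pts[:,0].max(),pts[:,1].min(),pts[:,1].max())
for k in blobs(cv2.inRange(cv2.cvtColor(s["color"],cv2.COLOR_RGB2HSV),(98,100,20),(128,255,255)),60):
    if cv2.boundingRect(k)[0]>200: print("blue",cv2.boundingRect(k),cv2.contourArea(k),cv2.fitEllipse(cv2.convexHull(k)))
print("pred ellipse",cv2.fitEllipse(pts.astype(np.float32)))
# peg: pivot + 45 mm at the arm's heading, from first picture
c=dict(np.load("pics/top0.npz")); o=dict(np.load("pics/scene0.npz"))
m=mask(c,(20,90,60),(36,255,255)); m[:,:280]=0;m[:,300:]=0;m[:162]=0;m[205:]=0
ys,xs=np.nonzero(m); d=cv2.fitLine(np.c_[xs,ys].astype(np.float32),cv2.DIST_L2,0,.01,.01).ravel()
A=ray(c,d[2:]-d[:2]*8,.091);B=ray(c,d[2:]+d[:2]*8,.091); print("arm line",A,B, np.degrees(np.arctan2(*(B-A)[1::-1])))
print("extent",xs.min(),xs.max(),ys.min(),ys.max())
# peg top: upper end of the black peg in the scene picture, top view black spot
g=c["color"].max(2)<60; g[:,:282]=0;g[:,300:]=0;g[:160]=0;g[180:]=0; ys,xs=np.nonzero(g); print("peg dark top",xs.mean(),ys.mean(),len(xs),ray(c,(xs.mean(),ys.mean()),.116))
go(.515,-.05,.18,8.07)
E
```

```text
pred flange 258.0835723140267 288.7596959482884 187.18948992467472 201.30619710394217
blue (260, 190, 29, 13) 259.0 ((273.6749572753906, 195.63246154785156), (13.42844009399414, 30.075716018676758), 88.82473754882812)
blue (299, 181, 18, 11) 134.0 ((307.5, 185.34600830078125), (11.980690956115723, 17.531034469604492), 90.0)
pred ellipse ((273.42138671875, 194.25022888183594), (14.122376441955566, 30.677114486694336), 90.24797058105469)
arm line [ 0.5719091  -0.11992023  0.091     ] [ 0.52578162 -0.12833843  0.091     ] -169.65741982878487
extent 285 296 168 194
peg dark top nan nan 0 [nan nan nan]
offset [ 0.0007 -0.0003  0.0019] dr_z -0.04 | pos [ 0.5154 -0.0507  0.1819] yaw 8.03 t 17.9 F [ 0.2  0.1 -0.1] open 0.549<stdin>:15: RuntimeWarning: Mean of empty slice.
  ret = ret.dtype.type(ret / rcount)
```

The lid's ellipse matches the seated prediction (centre 273.7,195.6 against 273.4,194.3, axis level). Next is the keeper. The arm's heading is 10.3°, so the peg is at about (0.571,-0.1205). I'll turn the tool to straddle it tangentially.

servo_tool(
  targets=[
    {"offset":[-0.01,0.005,0],"dr":[0,0,7]},
    {"offset":[-0.02,0.01,0],"dr":[0,0,14]},
    {"offset":[-0.035,0.018,0],"dr":[0,0,21]},
    {"offset":[-0.05,0.027,0],"dr":[0,0,28]},
    {"offset":[-0.06,0.035,0],"dr":[0,0,35]},
    {"offset":[-0.07,0.041,0],"dr":[0,0,42]},
    {"offset":[-0.077,0.045,0],"dr":[0,0,49]},
    {"offset":[-0.077,0.045,0],"dr":[0,0,56]},
    {"offset":[-0.077,0.045,0.01],"dr":[0,0,63]},
    {"offset":[-0.077,0.045,0.02],"dr":[0,0,70]},
    {"offset":[-0.077,0.045,0.03],"dr":[0,0,77]},
    {"offset":[-0.077,0.045,0.04],"dr":[0,0,84]},
    {"offset":[-0.077,0.045,0.045],"dr":[0,0,87.7]},
    {"offset":[-0.077,0.045,0.045],"dr":[0,0,87.7]},
    {"offset":[-0.077,0.045,0.045],"dr":[0,0,87.7]},
  ],
)

```text
time_s: 19.15
position: [0.5687, -0.1199, 0.1336]
tcp_rot: [[0.983, 0.181, -0.004], [0.181, -0.983, 0.002], [-0.004, -0.002, -1.0]]
force: [0.6, -0.1, 0.1]
opening: 0.545
grasp_force: 0.0
```

```bash
python3 - <<'E'
from h import *
go(.571,-.1205,.097,-79.7)
s=cap("scene"); C=s["color"]
print("pred peg top/base",proj(s,[.571,-.1205,.121]),proj(s,[.571,-.1205,.091]),"pred tips",[proj(s,bot.read_state()["position"]+d*bot.read_state()["tcp_rot"][:,1]) for d in(-.024,.024)])
g=C.max(2); print(g[166:182,266:286])
E
```

```text
offset [0.0023 0.001  0.0366] dr_z 0.13 | pos [ 0.5687 -0.1199  0.1336] yaw -79.57 t 19.15 F [ 0.6 -0.1  0.1] open 0.545
pred peg top/base [275.0833861  166.65408752] [275.02664846 175.90762   ] pred tips [array([271.18375668, 165.49123059]), array([279.61733015, 159.89953086])]
[[118  72  38  33  25  36  41  63 137 212 243 252 253 253 253 253 253 253
  253 253]
 [ 76  66  57  53  60 111 132 110 103 141 194 240 252 253 253 253 253 253
  253 253]
 [ 67  70  68  66 105 193 226 191 110  71 121 212 249 253 253 253 253 253
  253 253]
 [ 66  69  67  69 119 220 245 221 123  47  93 193 246 252 253 253 253 253
  253 253]
 [ 72  70  67  69 120 222 245 222 122  45  92 191 245 252 253 253 253 253
  253 253]
 [ 69  71  70  67 119 221 245 222 126  47  86 187 244 252 253 253 253 253
  253 253]
 [ 69  70  69  73 121 222 246 222 124  45  87 185 242 251 253 252 252 252
  252 252]
 [ 68  69  72  69 122 218 244 218 123  40  83 175 238 249 250 251 251 251
  251 251]
 [ 71  74  70  67 113 201 229 195 106  42  81 165 229 244 246 246 247 247
  248 249]
 [ 69  68  69  68 107 164 183 147  80  39  77 153 215 233 237 241 243 244
  247 244]
 [ 69  67  62  97 136 161 155 118  79  57  81 137 180 202 216 229 236 240
  242 238]
 [ 85 111 125 140 154 165 154 132 110 106 117 136 151 156 167 182 197 210
  214 211]
 [159 196 211 197 169 160 153 143 141 145 156 157 147 139 140 144 152 162
  167 166]
 [197 229 238 230 208 187 173 160 152 152 155 158 151 140 140 138 142 156
  164 165]
 [181 209 232 238 233 227 219 201 187 174 157 153 150 150 146 148 152 161
  164 163]
 [157 171 194 208 209 205 203 213 220 207 174 172 188 186 175 166 160 158
  151 148]]
```

The peg is dark at column 275.2, against a prediction of 275.0. I'll descend and grip it to confirm.

servo_tool(
  targets=[
    {"offset":[0.002,0.001,0.01],"dr":[0,0,0]},
    {"offset":[0.002,0.001,0.02],"dr":[0,0,0]},
    {"offset":[0.002,0.001,0.03],"dr":[0,0,0]},
    {"offset":[0.002,0.001,0.036],"dr":[0,0,0]},
    {"offset":[0.002,0.001,0.036],"dr":[0,0,0]},
    {"offset":[0.002,0.001,0.036],"dr":[0,0,0]},
  ],
)

```text
time_s: 19.7
position: [0.5717, -0.1208, 0.0987]
tcp_rot: [[0.984, 0.179, -0.002], [0.179, -0.984, 0.001], [-0.001, -0.001, -1.0]]
force: [0.9, 0.1, -0.2]
opening: 0.557
grasp_force: 0.0
```

servo_tool(
  targets=[
    {"offset":[0,0,0],"dr":[0,0,0]},
    {"offset":[0,0,0],"dr":[0,0,0]},
    {"offset":[0,0,0],"dr":[0,0,0]},
    {"offset":[0,0,0],"dr":[0,0,0]},
    {"offset":[0,0,0],"dr":[0,0,0]},
    {"offset":[0,0,0],"dr":[0,0,0]},
    {"offset":[0,0,0],"dr":[0,0,0]},
  ],
  gripper=1,
)

```text
time_s: 20.28
position: [0.5724, -0.1209, 0.0997]
tcp_rot: [[0.984, 0.179, 0.0], [0.179, -0.984, 0.0], [0.0, -0.0, -1.0]]
force: [0.5, -0.2, 0.8]
opening: 0.124
grasp_force: 30.0
```

```bash
python3 - <<'E'
from h import *
go(.571,-.1205,.097,-79.7)
s=bot.read_state(); P=s["position"]; R=s["tcp_rot"]
pv=np.array([.515,-.050])+.08*AX; print("pivot",pv,"peg heading",np.degrees(np.arctan2(*(P[:2]-pv)[::-1])),np.linalg.norm(P[:2]-pv))
a0=np.degrees(np.arctan2(*(P[:2]-pv)[::-1]))
for i in range(1,21):
    a=a0+(98.07-a0)*i/20; p=pv+.045*np.array([np.cos(np.radians(a)),np.sin(np.radians(a))])
    o=R.T@np.r_[p-P[:2],0]; print(i,np.round(o[:2],4),round(-(a-a0),1))
E
```

```text
offset [-0.0013 -0.0006  0.0027] dr_z 0.01 | pos [ 0.5724 -0.1209  0.0997] yaw -79.69 t 20.28 F [ 0.5 -0.2  0.8] open 0.124
pivot [ 0.526232 -0.1292  ] peg heading 10.19923806819982 0.04686266326587386
1 [-0.002  -0.0035] -4.4
2 [-0.0024 -0.0069] -8.8
3 [-0.003  -0.0103] -13.2
4 [-0.0039 -0.0136] -17.6
5 [-0.0051 -0.0168] -22.0
6 [-0.0065 -0.02  ] -26.4
7 [-0.0081 -0.023 ] -30.8
8 [-0.01   -0.0259] -35.1
9 [-0.0121 -0.0287] -39.5
10 [-0.0144 -0.0313] -43.9
11 [-0.0169 -0.0336] -48.3
12 [-0.0195 -0.0358] -52.7
13 [-0.0224 -0.0378] -57.1
14 [-0.0253 -0.0396] -61.5
15 [-0.0284 -0.0411] -65.9
16 [-0.0316 -0.0424] -70.3
17 [-0.0349 -0.0435] -74.7
18 [-0.0383 -0.0443] -79.1
19 [-0.0417 -0.0448] -83.5
20 [-0.0451 -0.0451] -87.9
```

Peg gripped (opening about 11 mm). I'll loosen to a 17 mm cage and swing along the arc.

servo_tool(
  targets=[
    {"offset":[-0.002,-0.0035,0],"dr":[0,0,-4.4]},
    {"offset":[-0.0024,-0.007,0],"dr":[0,0,-8.8]},
    {"offset":[-0.003,-0.0105,0],"dr":[0,0,-13.2]},
    {"offset":[-0.004,-0.0135,0],"dr":[0,0,-17.6]},
    {"offset":[-0.005,-0.017,0],"dr":[0,0,-22]},
    {"offset":[-0.0065,-0.02,0],"dr":[0,0,-26.4]},
    {"offset":[-0.008,-0.023,0],"dr":[0,0,-30.8]},
    {"offset":[-0.01,-0.026,0],"dr":[0,0,-35.1]},
    {"offset":[-0.012,-0.0285,0],"dr":[0,0,-39.5]},
    {"offset":[-0.0145,-0.0315,0],"dr":[0,0,-43.9]},
    {"offset":[-0.017,-0.0335,0],"dr":[0,0,-48.3]},
    {"offset":[-0.0195,-0.036,0],"dr":[0,0,-52.7]},
    {"offset":[-0.0225,-0.038,0],"dr":[0,0,-57.1]},
    {"offset":[-0.0255,-0.0395,0],"dr":[0,0,-61.5]},
    {"offset":[-0.0285,-0.041,0],"dr":[0,0,-65.9]},
    {"offset":[-0.0315,-0.0425,0],"dr":[0,0,-70.3]},
    {"offset":[-0.035,-0.0435,0],"dr":[0,0,-74.7]},
    {"offset":[-0.038,-0.0445,0],"dr":[0,0,-79.1]},
    {"offset":[-0.0415,-0.045,0],"dr":[0,0,-83.5]},
    {"offset":[-0.045,-0.045,0],"dr":[0,0,-87.9]},
  ],
  gripper=0.6,
)

```text
time_s: 21.95
position: [0.5207, -0.0848, 0.0999]
tcp_rot: [[-0.147, 0.989, 0.002], [0.989, 0.147, -0.0], [-0.001, 0.002, -1.0]]
force: [2.0, 1.8, -0.2]
opening: 0.201
grasp_force: 0.8
```

servo_tool(
  targets=[
    {"offset":[0,0,0],"dr":[0,0,0]},
    {"offset":[0,-0.001,0],"dr":[0,0,0]},
  ],
)

```text
time_s: 22.12
position: [0.5194, -0.085, 0.0998]
tcp_rot: [[-0.141, 0.99, 0.001], [0.99, 0.141, -0.0], [-0.0, 0.001, -1.0]]
force: [0.7, 1.6, -0.1]
opening: 0.199
grasp_force: 0.6
```

Now push on in tool −y until the stop is felt.

servo_tool(
  targets=[
    {"offset":[0,-0.001,0],"dr":[0,0,0]},
    {"offset":[0,-0.002,0],"dr":[0,0,0]},
    {"offset":[0,-0.003,0],"dr":[0,0,0]},
    {"offset":[0,-0.003,0],"dr":[0,0,0]},
  ],
)

```text
time_s: 22.45
position: [0.518, -0.0853, 0.0998]
tcp_rot: [[-0.141, 0.99, 0.005], [0.99, 0.141, 0.0], [-0.001, 0.005, -1.0]]
force: [4.9, 3.3, -1.9]
opening: 0.201
grasp_force: 2.7
```

servo_tool(
  targets=[
    {"offset":[0,-0.001,0],"dr":[0,0,0]},
    {"offset":[0,-0.002,0],"dr":[0,0,0]},
    {"offset":[0,-0.002,0],"dr":[0,0,0]},
  ],
)

```text
time_s: 22.7
position: [0.5178, -0.0853, 0.0998]
tcp_rot: [[-0.141, 0.99, 0.008], [0.99, 0.141, 0.0], [-0.001, 0.008, -1.0]]
force: [9.5, 5.0, -3.9]
opening: 0.202
grasp_force: 4.7
```

The position has stalled, the force has risen to about 10 N, and the inferred peg centre (0.5205,-0.085) matches the closed position (0.520,-0.0847). I'll back off, rise, and look.

servo_tool(
  targets=[
    {"offset":[0,0.003,0],"dr":[0,0,0]},
    {"offset":[0,0.006,0],"dr":[0,0,0]},
    {"offset":[0,0.006,0],"dr":[0,0,0]},
    {"offset":[0,0.006,-0.015],"dr":[0,0,0]},
    {"offset":[0,0.006,-0.035],"dr":[0,0,0]},
    {"offset":[0,0.006,-0.065],"dr":[0,0,0]},
    {"offset":[0,0.006,-0.1],"dr":[0,0,0]},
    {"offset":[-0.1,0,-0.12],"dr":[0,0,0]},
    {"offset":[-0.3,0,-0.12],"dr":[0,0,0]},
    {"offset":[-0.3,0,-0.12],"dr":[0,0,0]},
    {"offset":[-0.3,-0.1,-0.12],"dr":[0,0,0]},
    {"offset":[-0.3,-0.1,-0.12],"dr":[0,0,0]},
    {"offset":[-0.4,-0.15,-0.12],"dr":[0,0,0]},
    {"offset":[-0.4,-0.15,-0.12],"dr":[0,0,0]},
    {"offset":[-0.4,-0.15,-0.12],"dr":[0,0,0]},
    {"offset":[-0.4,-0.15,-0.12],"dr":[0,0,0]},
  ],
)

```text
time_s: 24.03
position: [0.4433, -0.443, 0.2179]
tcp_rot: [[-0.142, 0.99, -0.002], [0.99, 0.142, 0.001], [0.002, -0.001, -1.0]]
force: [1.1, 0.3, -0.1]
opening: 0.202
grasp_force: 0.0
```

```bash
python3 - <<'E'
from h import *
c=cap("top"); s=cap("scene"); go(.5,-.4,.2)
im=np.hstack([cv2.resize(x["color"][b[0]:b[1],b[2]:b[3],::-1],(400,400),interpolation=cv2.INTER_CUBIC) for x,b in((c,(160,230,230,300)),(s,(155,225,240,310)))])
cv2.imwrite("pics/final.png",im)
m=mask(c,(20,90,60),(36,255,255)); m[:,:262]=0;m[:,302:]=0;m[:170]=0;m[212:]=0
ys,xs=np.nonzero(m); d=cv2.fitLine(np.c_[xs,ys].astype(np.float32),cv2.DIST_L2,0,.01,.01).ravel()
A=ray(c,d[2:]-d[:2]*8,.091);B=ray(c,d[2:]+d[:2]*8,.091); print("arm heading",np.degrees(np.arctan2(*(A-B)[1::-1])),"want 98",len(xs))
E
```

```text
offset [0.0403 0.0639 0.0179] dr_z 0 | pos [ 0.4422 -0.4485  0.2181] yaw 7.82 t 24.13 F [ 0.5  0.2 -0.1] open 0.201
arm heading 98.04838596959532 want 98 151
```

View pics/final.png

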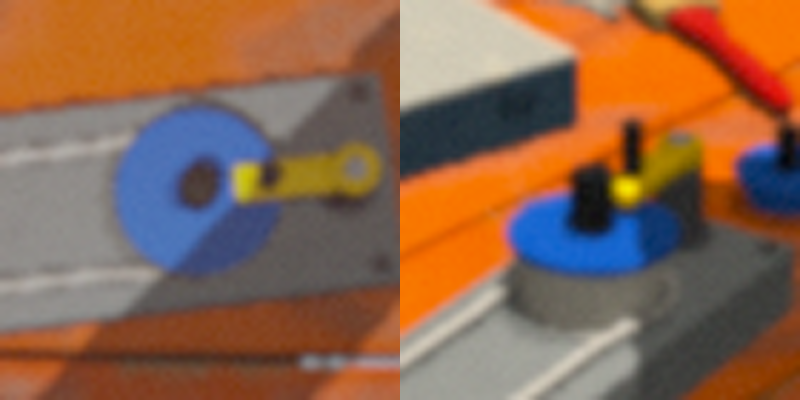

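The final picture shows the lid flat on the pot at crop (198,188). The keeper arm points straight across the flange toward the knob, with a measured heading of 98.05° against 98.07° wanted. The robot is clear of everything.

```bash
python3 -c "
from rig import ticket
print(ticket.hand_in())"
```

```text
the job is handed in; nothing more can be done
None
```

The job is handed in at about 24 s of robot time: the pot is home and level in the well, the blue lid is seated on its rim, and the keeper arm is closed against its stop, pointing straight across the lid. The bystanders were not touched.

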